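Hang the thermometer in the cold case

TASK

Take the small dial thermometer from the counter, reach with it through the open hatch in the top of the cold display case without touching the hatch frame or the glass, and push its clip down over the upturned hook inside, dial towards the customers, until it clicks fully home. Press gently so as not to force the hook, leave the thermometer hanging there upright, and do not disturb the other things.

Things in the scene. Friction and masses are not known exactly. Their poses are not given: they have to be found in the camera images.
- thermo_center (a point): Dial thermometer, white square body 22 x 50 x 58 mm (x, y, z), 0.1 to 0.16 kg, standing upright. Point: middle of the body, 30 mm over its base. Own axes: +x out of the dial, z up. Grip the 50 mm wide sides. On its back (-x) a steel clip: slot between the back (x = -11 mm) and a sprung leaf, open below; the leaf's mouth is 11 mm under the point, out to x = -18, and narrows upward; the bridge closing the slot is 25 mm above it.
- clip (a joint): The thermometer's sprung clip leaf, rad, 0 = shut. It takes about 7 to 14 N down to push it on; it rides at 0.1 to 0.2 on the hook's 3 mm tongue and falls back when its dimple drops into the tongue's slot, just as the bridge lands on the tongue's top: to near 0 with the body's back on the tongue, to about 0.06 if held 1 to 2 mm off it until let go.
- case: Fixed cold display case 360 x 460 x 260 mm (x, y, z), steel and glass; origin at the centre of its underside, +x to the customers, -x to the robot. Hatch in its top, open: own x -155 to +25 mm, y -150 to +150 mm; top frame from 246 to 260 mm up. Nothing stands inside under the hatch but the hook.
- upright: Fixed slotted steel upright, 8 x 26 x 165 mm, on the inner face of the case's robot-side wall; origin at its foot, at its back; axes as the case. A hook is clamped to it: an arm going out to +x that ends in an upturned flat tongue 3 mm thick (x), 22 mm wide (y), 42 mm tall, with a slot 23 mm under its top. Keep the push on it under about 25 N; 35 N would shift the clamp.
- hook_mid (a point): Mark fixed to the upright, 86 mm out and 125 mm over its foot, axes as the case: exactly the hook tongue's plan centre, and the mean height of its top. The clamp is set differently every day, so the tongue's real top lies anywhere from 20 mm below to 20 mm above this mark; it is not measured and is to be seen or felt. Hung: the back of the body lies on the tongue's +x face, its middle 25 mm under the top.
- timer: White kitchen timer 30 x 56 x 50 mm with a grey turning knob on one face, no clip. Bystander, leave it alone. Origin at the centre of its underside.
- jar: Small amber glass jar with a red lid, 56 mm across, 72 mm tall. Bystander, leave it alone. Origin at the centre of its underside.
- dish: Small white dish of olives, 90 mm across, 40 mm tall. Bystander, leave it alone. Origin at the centre of its underside.
- scoop: White perforated scoop lying on the counter, 68 mm round blade and a 200 mm handle to its -x. Bystander, leave it alone. Origin at the centre of its underside.
- cheese0: Clear tub of white cheese 100 x 130 x 55 mm inside the case, on the customers' side. Bystander, leave it alone. Origin at the centre of its underside.
- cheese1: Clear tub of white cheese 100 x 130 x 55 mm inside the case, on the customers' side. Bystander, leave it alone. Origin at the centre of its underside.
Things that resemble listed ones, but are neither listed nor needed, are in the scene too. Leave any green look-alike of the part that bears thermo_center alone.

How it is judged:
By the outcome, as a careful person would: the job done as asked, in the order asked, and still so for the second after the job is handed in, with the robot touching nothing.
It also fails if it takes over 58 s, if anything falls off the work surface, if the arm or the gripper's body presses on something with over 40 N, if the wrist force passes 120 N, or if a joint passes its speed limit or range.

ROBOT

A 7-joint arm with a two-finger parallel gripper is mounted at the origin on the work surface. World frame = base frame: x ahead of the robot, y to its left, z up, the work surface at z = 0. Lengths are in m, angles in rad, forces in N, time in s.
With the tool pointing down it reaches from about 0.425 to 0.925 m from the base axis. Payload 6.8 kg.
Tool frame: the origin (TCP) lies on the centre line of the jaws, within the pads' length; the fingertips stand 14 mm ahead of it and the grasp point (between the pads) lies 5 mm behind it (r.tips_ahead is the distance from the TCP to the fingertips, in m); z points along the fingers, y is the line along which they close (so a half turn about z gives the same grasp; the last joint's range is limited). The gripper opens to 85 mm and grips with 20 to 120 N. Pads are 22 mm wide; open, the fingers measure 114 mm over their backs; the gripper's body (76 mm by 85 mm) begins 54 mm behind the grasp point. The pads swing forward as they close: fully open they stand 13 mm farther back than shut.
Start: joints at [1.18, 0.477, 0.022, 1.555, -0.011, 1.109, -0.083], TCP at [0.188, -0.648, 0.245] pointing down, gripper open.
Joint ranges: [-2.96, 2.96], [-0.34, 2.1], [-1.41, 1.46], [0.24, 2.44], [-1.37, 4.51], [0.17, 1.92], [-2.96, 2.96]. Speed limits (rad/s): [2.39, 2.39, 3.14, 3.14, 3.14, 3.14, 3.14].

INTERFACE

Orientations are given as a rotation vector (axis times angle).
In Python, from bench import r, eyes gives the robot as it stands.
- The arm moves only by the tool step_arm, never from a script. Its argument "rows" is a list of rows, each a list of 6 numbers: the shift along the world's x, y, z in units of 60 cm (1.0 is 60 cm), then the turn, a rotation vector about the world's x, y, z in units of pi rad (1.0 is pi rad). In form: [[x, y, z, rx, ry, rz], ...]. A call has 1 to 5 rows; each row is the pose to reach, as a shift and turn from the pose commanded when the call began, turning the shorter way round; what a row does not reach only later rows make up. A row lasts 1/12 s, in which the tool goes at most 41.7 mm and 7.16 degrees, less where a joint would pass 70% of its speed; a pose out of reach is approached as far as the arm can. A call with a number of a shift or a turn outside -1 to 1 is refused whole. A call with a gripper value outside its range is refused whole. "jaw" is the closure, from 0 (fully open) to 1 (shut), set as the call begins (left out, the last holds). The fingers move at their own pace and stop on an object; "squeeze" is the grip in N (left out, the last holds). Time passes only in rows, so rows that repeat a pose let the fingers close. It gives the time, the measured TCP pose, the force, the opening and the grip force at its end, in the units of the state.
- r.get_obs(): the state, without advancing time (a new reading comes with each control period).
- eyes.grab_frame(name): name is "scene" or "side" or "wrist"; returns the picture (384x512x3 uint8, red, green, blue); there is no depth.
- eyes.camera_info(name): a dict with "mtx" (3x3 intrinsics, pixels), "k1" (the pictures are not rectified: a ray, as slopes to the right and down, at radius r is drawn at 1 + k1 r^2 times it, then the intrinsics apply), "extrinsics" (4x4, takes a point from camera to world coordinates); the wrist camera has in their place "tool_from_camera" (4x4, takes a point from camera to tool coordinates, whose origin is the TCP and whose axes are the flange's). Camera axes: x right, y down, z forward; pixel columns grow to the right and rows downward; lengths in m; the calibration is good to about 2 mm. A picture is of the moment at which its call begins: read the wrist's pose just before it. camera_info takes no time and is no camera call.
- r.hand_in(): hands the job in; it is judged then, once.
The state is a dict: "clock": time; "joints": joint angles; "qvel": joint speeds; "tau": joint torques, N m; "tcp_pos": TCP position; "orientation": TCP orientation; "contact_force": force on the tool from outside, world axes, zero at the start; "moment": the same for the moment, N m; "grip_width": finger opening in m; "gripper_force": force on a finger pad.
Only numpy, scipy, OpenCV 4.12 (cv2) and the standard library are available. Lean on these libraries where they do the work, as an engineer would, in place of code of your own. Each camera call takes 0.05 s, during which the arm holds its last target. There are 200 camera calls.

## Working session

There is one attempt and no reset: what is moved stays moved. The work goes in short steps, Python scripts to look and compute and a tool call to move; the robot and the scene stay as the last step left them, time stands still between calls to the robot, and variables do not carry over. Pictures are saved under pics/ and viewed, at most 10 in all, crops included, and the job is handed in when it is done.

Besides the shell and the picture viewer there is one more tool, called after ">>>" by a JSON object that holds its "api" and its "payload", one argument or row to a line. step_arm: Moves the arm, as the interface text tells. Shifts and turns lie within -1 to 1; 1 stands for 60 cm of shift or pi rad of turn. Its arguments: {"type":"object","properties":{"rows":{"type":"array"},"jaw":{"type":"number"},"squeeze":{"type":"number"}},"required":["rows"]}

```bash
mkdir -p pics; ls
python3 - <<'E'
from bench import r, eyes
import cv2, numpy as np
o=r.get_obs(); print({k:np.round(v,3).tolist() for k,v in o.items()})
for n in ["scene","side","wrist"]:
    f=eyes.grab_frame(n); cv2.imwrite(f"pics/{n}0.png",f[:,:,::-1]); i=eyes.camera_info(n); print(n,{k:np.round(v,4).tolist() for k,v in i.items()})
E
```

```text
pics
{'clock': 0.0, 'joints': [1.18, 0.478, 0.022, 1.556, -0.012, 1.109, -0.083], 'qvel': [-0.001, 0.001, 0.0, -0.001, -0.0, -0.001, -0.0], 'tau': [-0.0, -59.645, 1.608, -28.12, 0.012, 0.009, -0.0], 'tcp_pos': [0.188, -0.648, 0.244], 'orientation': [-3.109, -0.443, 0.001], 'contact_force': [0.952, 0.451, -0.132], 'moment': [0.003, -0.012, -0.0], 'gripper_force': 0.0, 'grip_width': 0.085}
scene {'mtx': [[491.4784, 0.0, 258.9075], [0.0, 491.4784, 197.5974], [0.0, 0.0, 1.0]], 'k1': -0.1581, 'extrinsics': [[-0.9998, -0.0183, -0.0051, 0.5389], [-0.0139, 0.8866, -0.4623, 0.6699], [0.013, -0.4622, -0.8867, 1.6184], [0.0, 0.0, 0.0, 1.0]]}
side {'mtx': [[428.6118, 0.0, 248.6108], [0.0, 428.6118, 189.0907], [0.0, 0.0, 1.0]], 'k1': 0.0289, 'extrinsics': [[-0.7079, -0.5438, 0.4507, 0.0342], [-0.7063, 0.5411, -0.4566, 0.4318], [0.0044, -0.6415, -0.7671, 1.0406], [0.0, 0.0, 0.0, 1.0]]}
wrist {'mtx': [[267.946, 0.0, 254.6509], [0.0, 267.946, 190.9982], [0.0, 0.0, 1.0]], 'k1': -0.0535, 'tool_from_camera': [[0.0004, -0.949, -0.3153, 0.0813], [1.0, 0.0004, 0.0001, -0.0007], [0.0001, -0.3153, 0.949, -0.1285], [0.0, 0.0, 0.0, 1.0]]}
```

View pics/scene0.png

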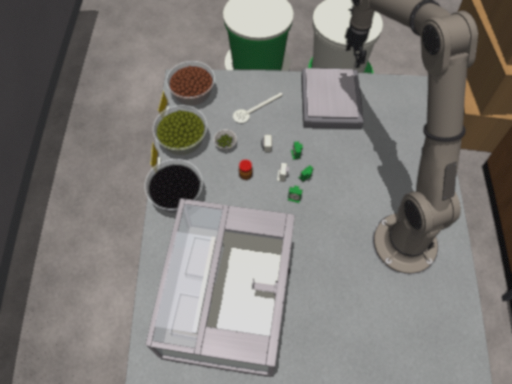

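View pics/side0.png

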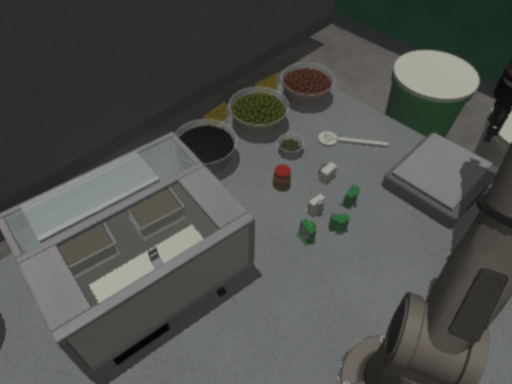

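The scene view shows white blocks at (283,172) and (267,142), green look-alikes around (300,170), and the hook in the hatch at about (265,286). In the side view the white blocks are at (316,204) and (328,171), and the hook is at (154,254).

```bash
cat > h.py <<'E'
import numpy as np, cv2
from scipy.spatial.transform import Rotation as R
from bench import r, eyes
def ext(n,o=None):
    i=eyes.camera_info(n)
    if n!="wrist": return i, i["extrinsics"]
    o=o or r.get_obs(); T=np.eye(4); T[:3,:3]=R.from_rotvec(o["orientation"]).as_matrix(); T[:3,3]=o["tcp_pos"]
    return i, T@i["tool_from_camera"]
def ray(n,uv,E=None):
    i,E0=ext(n); E=E0 if E is None else E
    m=np.array(i["mtx"]); d=(np.array(uv,float)-m[:2,2])/m[0,0]
    p=d.copy()
    for _ in range(20): p=d/(1+i["k1"]*(p@p))
    v=E[:3,:3]@np.r_[p,1]; return E[:3,3],v/np.linalg.norm(v)
def onz(n,uv,z,E=None):
    c,v=ray(n,uv,E); return c+v*(z-c[2])/v[2]
def tri(*nu):
    A=np.zeros((3,3));b=np.zeros(3);rs=[ray(*q) for q in nu]
    for c,v in rs:
        P=np.eye(3)-np.outer(v,v);A+=P;b+=P@c
    p=np.linalg.solve(A,b); return p,[round(1e3*np.linalg.norm(np.cross(p-c,v)),1) for c,v in rs]
def proj(n,p,E=None):
    i,E0=ext(n); E=E0 if E is None else E
    q=E[:3,:3].T@(np.array(p)-E[:3,3]); s=q[:2]/q[2]; return i["mtx"][0,0]*s*(1+i["k1"]*(s@s))+i["mtx"][:2,2]
E
python3 - <<'E'
import cv2,numpy as np
s=cv2.imread('pics/scene0.png');d=cv2.imread('pics/side0.png')
c=lambda im,x,y:cv2.resize(im[y:y+60,x:x+80],(400,300),interpolation=cv2.INTER_CUBIC)
cv2.imwrite('pics/m1.png',np.vstack([np.hstack([c(s,240,130),c(d,285,155)]),np.hstack([c(s,225,260),c(d,115,225)])]))
from h import *
print('A',tri(('scene',(283,172)),('side',(316,204))),'B',tri(('scene',(267,142)),('side',(328,171))))
E
```

```text
A (array([ 0.44129517, -0.26416685,  0.03884923]), [np.float64(0.8), np.float64(0.8)]) B (array([ 0.50185904, -0.40115521,  0.03151192]), [np.float64(0.2), np.float64(0.2)])
```

View pics/m1.png

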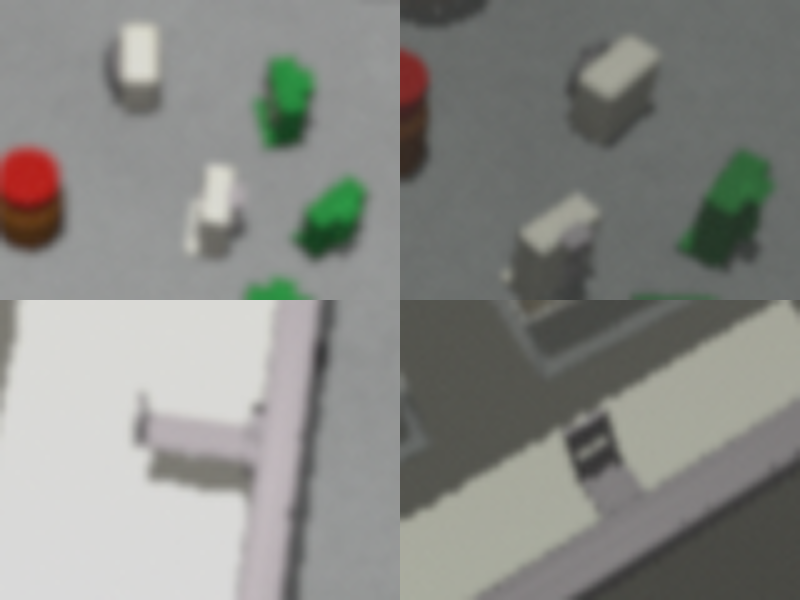

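The upper white object is the timer, since it has a knob. The lower one is the thermometer: its clip is on the robot side (-x) and its dial faces +x. The hook tongue shows in both views, at scene (253,279) and side (152,250), with the slot at side (153.6,254.4).

Run:
```python
from h import *
np.set_printoptions(precision=4,suppress=True)
print('tongue -y top',tri(('scene',(253.4,279.2)),('side',(156,248))))
# case top corners by z=.26
C=[onz('scene',p,.26) for p in [(181,201),(294,212),(273,366),(152,348)]]
print(np.array(C))
for a,b in [(0,1),(1,2),(2,3),(3,0)]:
    d=C[b]-C[a];print(np.hypot(*d[:2]),np.degrees(np.arctan2(d[1],d[0])))
# thermometer top face by white mask
for n in ('scene','side'):
    im=cv2.imread(f'pics/{n}0.png').astype(int)
    g=im.min(2); x0,y0,x1,y1=(274,158,292,184) if n=='scene' else (300,190,330,216)
    thr=190 if n=='scene' else 140
    m=np.zeros(g.shape,np.uint8); m[y0:y1,x0:x1]=(g[y0:y1,x0:x1]>thr)*255
    cs,_=cv2.findContours(m,0,1); c=max(cs,key=cv2.contourArea); rr=cv2.minAreaRect(c); print(n,g[y0:y1,x0:x1].max(),rr)
    P=[onz(n,p,.059)[:2] for p in cv2.boxPoints(rr)]; P=np.array(P); print(P, P.mean(0))
    for k in (0,1):
        d=P[k+1]-P[k];print(np.hypot(*d),np.degrees(np.arctan2(d[1],d[0])))
```

```text
tongue -y top (array([0.5436, 0.2112, 0.2154]), [np.float64(1.1), np.float64(1.1)])
[[ 0.7733 -0.0214  0.26  ]
 [ 0.4225  0.0094  0.26  ]
 [ 0.4861  0.4717  0.26  ]
 [ 0.8172  0.4317  0.26  ]]
0.3521758406668639 174.98447508631142
0.46666678305963305 82.16250345364043
0.3334271789620424 -6.890826652456668
0.4552076839435446 -95.5250508561193
scene 209 ((283.0, 168.5), (9.0, 4.0), 90.0)
[[ 0.4498 -0.2857]
 [ 0.4349 -0.286 ]
 [ 0.4354 -0.2472]
 [ 0.4501 -0.2469]] [ 0.4426 -0.2665]
0.014895436513302605 -178.67876131163925
0.03880468247552323 89.33823345675418
side 152 ((316.57867431640625, 198.82583618164062), (4.345991611480713, 12.825974464416504), 57.9946174621582)
[[ 0.454  -0.2491]
 [ 0.4478 -0.2918]
 [ 0.4342 -0.2856]
 [ 0.4405 -0.2433]] [ 0.4441 -0.2674]
0.04311161386066538 -98.31456454125795
0.014930366509349058 155.51820199470464
```

>>> {"api": "step_arm", "payload": {
  "rows": [
    [0.425,0.635,-0.06,0,0,-0.106],
    [0.425,0.635,-0.06,0,0,-0.106],
    [0.425,0.635,-0.06,0,0,-0.106],
    [0.425,0.635,-0.06,0,0,-0.106],
    [0.425,0.635,-0.06,0,0,-0.106]
  ],
  "jaw": 0
}}

```text
clock: 0.57
tcp_pos: [0.3045, -0.4737, 0.2286]
orientation: [-3.14, 0.08, 0.0]
contact_force: [0.8, -0.5, -0.1]
grip_width: 0.0852
gripper_force: 0.0
```

>>> {"api": "step_arm", "payload": {
  "rows": [
    [0.225,0.34,-0.035,0,0,0],
    [0.225,0.34,-0.035,0,0,0],
    [0.225,0.34,-0.035,0,0,0],
    [0.225,0.34,-0.035,0,0,0],
    [0.225,0.34,-0.035,0,0,0]
  ]
}}

```text
clock: 0.98
tcp_pos: [0.419, -0.3006, 0.2111]
orientation: [3.14, -0.079, 0.0]
contact_force: [0.6, 0.2, -0.3]
grip_width: 0.0854
gripper_force: 0.0
```

>>> {"api": "step_arm", "payload": {
  "rows": [
    [0,0,0,0,0,0],
    [0,0,0,0,0,0],
    [0,0,0,0,0,0]
  ]
}}

```text
clock: 1.23
tcp_pos: [0.4181, -0.3029, 0.2111]
orientation: [3.14, -0.079, -0.001]
contact_force: [0.1, -0.3, 0.2]
grip_width: 0.0855
gripper_force: 0.0
```

Run:
```python
from h import *
o=r.get_obs(); print(o['tcp_pos'],o['orientation'],o['clock'])
i,E=ext('wrist',o); np.save('E1.npy',E)
f=eyes.grab_frame('wrist'); cv2.imwrite('pics/w1.png',f[:,:,::-1])
```

```text
[ 0.41805556 -0.30288586  0.21107815] [ 3.14027607e+00 -7.85433373e-02 -9.34896237e-04] 1.2333
```

View pics/w1.png

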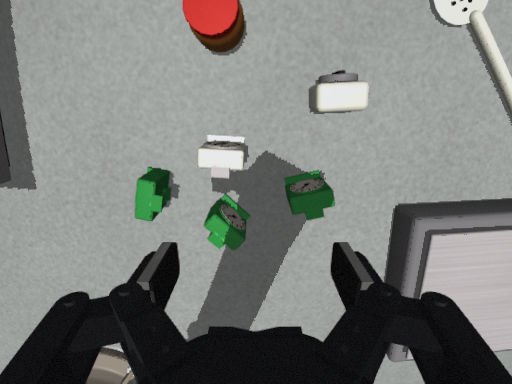

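The wrist view shows the thermometer's top at about (221,158). Its clip points down in the image (-x), the dial up (+x), and it is nearly aligned with the tool. The nearest green look-alike is at (228,221).

Run:
```python
from h import *
E=np.load('E1.npy'); im=cv2.imread('pics/w1.png'); g=im.min(2)
m=np.zeros(g.shape,np.uint8); m[146:172,190:255]=(g[146:172,190:255]>215)*255
cs,_=cv2.findContours(m,0,1); c=max(cs,key=cv2.contourArea); rr=cv2.minAreaRect(c); print(rr)
P=np.array([onz('wrist',p,.058,E)[:2] for p in cv2.boxPoints(rr)]); print(P,P.mean(0))
for k in (0,1):
    d=P[k+1]-P[k];print(np.hypot(*d),np.degrees(np.arctan2(d[1],d[0])))
print(im[140:176:3,221].tolist())
# top edges line fit: per-column lower edge of mask
xs=range(203,238); lo=[np.where(m[:,x])[0].max() for x in xs]; hi=[np.where(m[:,x])[0].min() for x in xs]
for e in (lo,hi):
    p=np.polyfit(xs,e,1); a,b=[onz('wrist',(x,np.polyval(p,x)),.058,E) for x in (203,238)]; d=b-a; print(a,b,np.degrees(np.arctan2(d[1],d[0])))
```

```text
((219.9954376220703, 158.57546997070312), (42.95149230957031, 16.87812042236328), 3.4682295322418213)
[[ 0.43718598 -0.24214064]
 [ 0.45524908 -0.24528933]
 [ 0.45015355 -0.29035042]
 [ 0.43197521 -0.2880829 ]] [ 0.44364096 -0.26646582]
0.018335487664467607 -9.888239291049779
0.045348277209590684 -96.4516270808961
[[211, 210, 208], [46, 48, 48], [90, 92, 96], [156, 167, 169], [234, 231, 231], [235, 233, 231], [234, 234, 233], [231, 233, 232], [230, 232, 231], [214, 213, 218], [202, 201, 206], [202, 200, 206]]
[ 0.43708665 -0.24750534  0.058     ] [ 0.4331542  -0.28500813  0.058     ] -95.9860247166059
[ 0.45415831 -0.2493564   0.058     ] [ 0.45016635 -0.28617453  0.058     ] -96.18804891981483
```

>>> {"api": "step_arm", "payload": {
  "rows": [
    [0.0427,0.0607,0,0,0,-0.018],
    [0.0427,0.0607,-0.07,0,0,-0.018],
    [0.0427,0.0607,-0.14,0,0,-0.018],
    [0.0427,0.0607,-0.18,0,0,-0.018],
    [0.0427,0.0607,-0.18,0,0,-0.018]
  ],
  "squeeze": 60
}}

```text
clock: 1.7
tcp_pos: [0.4397, -0.2661, 0.0985]
orientation: [-3.134, 0.172, 0.014]
contact_force: [-1.2, -0.5, -0.8]
grip_width: 0.0852
gripper_force: 0.0
```

>>> {"api": "step_arm", "payload": {
  "rows": [
    [0,0,0,0,0,0],
    [0,0,0,0,0,0]
  ]
}}

```text
clock: 1.87
tcp_pos: [0.4445, -0.2677, 0.1047]
orientation: [3.136, -0.171, 0.003]
contact_force: [0.8, 0.2, 1.2]
grip_width: 0.0853
gripper_force: 0.0
```

Run:
```python
from h import *
o=r.get_obs(); print(o['tcp_pos'],o['orientation'])
M=R.from_rotvec(o['orientation']).as_matrix(); t=np.array([.4437,-.2665,.036])
print('yaw',np.degrees(np.arctan2(M[1,0],M[0,0])),'units',(t-o['tcp_pos'])/.6)
```

```text
[ 0.44453691 -0.26774161  0.10465789] [ 3.13574726e+00 -1.71139614e-01  2.80714220e-03]
yaw -6.247805579958793 units [-0.00139486  0.00206936 -0.11442981]
```

>>> {"api": "step_arm", "payload": {
  "rows": [
    [-0.001,0.002,-0.04,0,0,0],
    [-0.001,0.002,-0.08,0,0,0],
    [-0.001,0.002,-0.113,0,0,0],
    [-0.001,0.002,-0.113,0,0,0],
    [-0.001,0.002,-0.113,0,0,0]
  ]
}}

```text
clock: 2.28
tcp_pos: [0.444, -0.2657, 0.0367]
orientation: [3.136, -0.169, 0.002]
contact_force: [-0.4, -0.1, 1.3]
grip_width: 0.0851
gripper_force: 0.0
```

>>> {"api": "step_arm", "payload": {
  "rows": [
    [0,0,0,0,0,0],
    [0,0,0,0,0,0],
    [0,0,0,0,0,0],
    [0,0,0,0,0,0],
    [0,0,0,0,0,0]
  ],
  "jaw": 1,
  "squeeze": 80
}}

```text
clock: 2.7
tcp_pos: [0.4447, -0.2657, 0.0372]
orientation: [3.136, -0.168, 0.005]
contact_force: [-1.9, 0.0, 10.1]
grip_width: 0.0488
gripper_force: 83.0
```

>>> {"api": "step_arm", "payload": {
  "rows": [
    [0,0,0,0,0,0],
    [0,0,0,0,0,0],
    [0,0,0,0,0,0]
  ]
}}

```text
clock: 2.95
tcp_pos: [0.4447, -0.2657, 0.0372]
orientation: [3.136, -0.168, 0.004]
contact_force: [-1.2, -0.7, 8.9]
grip_width: 0.0491
gripper_force: 83.0
```

>>> {"api": "step_arm", "payload": {
  "rows": [
    [0,0,0.03,0,0,0],
    [0,0,0.09,0,0,0],
    [0,0,0.155,0,0,0],
    [0,0,0.22,0,0,0],
    [0,0,0.29,0,0,0]
  ]
}}

```text
clock: 3.37
tcp_pos: [0.4427, -0.2645, 0.2111]
orientation: [-3.137, 0.167, 0.001]
contact_force: [0.0, -0.3, -1.8]
grip_width: 0.0492
gripper_force: 83.0
```

>>> {"api": "step_arm", "payload": {
  "rows": [
    [0,0,0.06,0,0,0],
    [0,0,0.12,0,0,0],
    [0,0,0.18,0,0,0],
    [0,0,0.24,0,0,0],
    [0,0,0.24,0,0,0]
  ]
}}

```text
clock: 3.78
tcp_pos: [0.4461, -0.2661, 0.3614]
orientation: [3.132, -0.168, 0.019]
contact_force: [0.9, -0.2, -0.5]
grip_width: 0.0491
gripper_force: 83.1
```

>>> {"api": "step_arm", "payload": {
  "rows": [
    [0.014,0.066,0,0,0,0],
    [0.028,0.132,0,0,0,0],
    [0.042,0.198,0,0,0,0],
    [0.056,0.264,0,0,0,0],
    [0.07,0.33,0,0,0,0]
  ]
}}

```text
clock: 4.2
tcp_pos: [0.485, -0.0651, 0.3534]
orientation: [3.137, -0.168, 0.001]
contact_force: [0.8, -0.3, -1.4]
grip_width: 0.0495
gripper_force: 83.3
```

>>> {"api": "step_arm", "payload": {
  "rows": [
    [0.014,0.066,0,0,0,0],
    [0.028,0.132,0,0,0,0],
    [0.042,0.198,0,0,0,0],
    [0.056,0.264,0,0,0,0],
    [0.07,0.33,0,0,0,0]
  ]
}}

```text
clock: 4.62
tcp_pos: [0.5271, 0.1329, 0.3534]
orientation: [3.137, -0.168, 0.001]
contact_force: [0.6, -0.6, -2.4]
grip_width: 0.0493
gripper_force: 83.3
```

>>> {"api": "step_arm", "payload": {
  "rows": [
    [0,0,0,0,0,0],
    [0,0,0,0,0,0],
    [0,0,0,0,0,0]
  ]
}}

```text
clock: 4.87
tcp_pos: [0.5271, 0.1306, 0.3529]
orientation: [3.136, -0.167, -0.001]
contact_force: [-0.0, -1.0, -2.1]
grip_width: 0.049
gripper_force: 83.4
```

Run:
```python
from h import *
o=r.get_obs(); print(o['tcp_pos'],o['orientation'],o['clock'])
i,E=ext('wrist',o); np.save('E2.npy',E)
f=eyes.grab_frame('wrist'); cv2.imwrite('pics/w2.png',f[:,:,::-1])
```

```text
[0.52713678 0.13060998 0.35286351] [ 3.13624061e+00 -1.67142826e-01 -5.55578178e-04] 4.8667
```

View pics/w2.png

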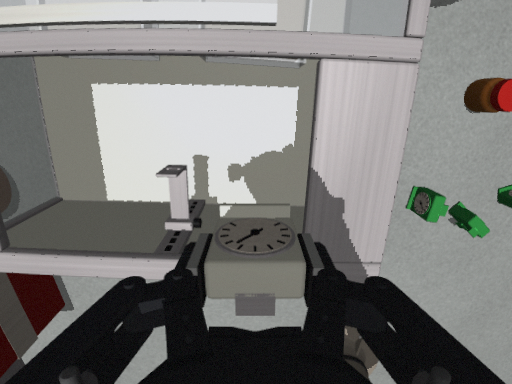

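The held thermometer is level, dial up-image (+x) and clip at (255,304). The hook tongue is at about (172,170), with its arm running down-image to the upright at (185,225). I'll take a second view from the other side.

>>> {"api": "step_arm", "payload": {
  "rows": [
    [0.01,0.065,0,0,0,0],
    [0.02,0.13,0,0,0,0],
    [0.03,0.195,0,0,0,0],
    [0.03,0.26,0,0,0,0],
    [0.03,0.28,0,0,0,0]
  ]
}}

```text
clock: 5.33
tcp_pos: [0.5441, 0.3041, 0.3529]
orientation: [-3.134, 0.161, 0.002]
contact_force: [-1.3, 1.0, -1.4]
grip_width: 0.049
gripper_force: 83.8
```

>>> {"api": "step_arm", "payload": {
  "rows": [
    [0,0,0,0,0,0],
    [0,0,0,0,0,0],
    [0,0,0,0,0,0]
  ]
}}

```text
clock: 5.58
tcp_pos: [0.5463, 0.2964, 0.3529]
orientation: [3.135, -0.173, 0.001]
contact_force: [-0.1, -0.7, -1.9]
grip_width: 0.0491
gripper_force: 83.8
```

Run:
```python
from h import *
o=r.get_obs(); print(o['tcp_pos'],o['orientation'],o['clock'])
i,E=ext('wrist',o); np.save('E3.npy',E)
f=eyes.grab_frame('wrist'); cv2.imwrite('pics/w3.png',f[:,:,::-1])
p=proj('wrist',(.545,.222,.215),E); print(p, proj('wrist',(.545,.222,.215),np.load('E2.npy')))
x,y=[int(v) for v in p]
c=lambda im,x,y:cv2.resize(im[y:y+56,x:x+40],(400,560),interpolation=cv2.INTER_NEAREST)
cv2.imwrite('pics/m3.png',np.hstack([c(cv2.imread('pics/w2.png'),152,155),c(cv2.imread('pics/w3.png'),x-20,y-28)])); print(x-20,y-28)
```

```text
[0.54629178 0.29642759 0.35294572] [ 3.13512360e+00 -1.72663847e-01  6.52051641e-04] 5.5833
[326.70908764 177.83775109] [165.62230522 176.6812475 ]
306 149
```

View pics/m3.png

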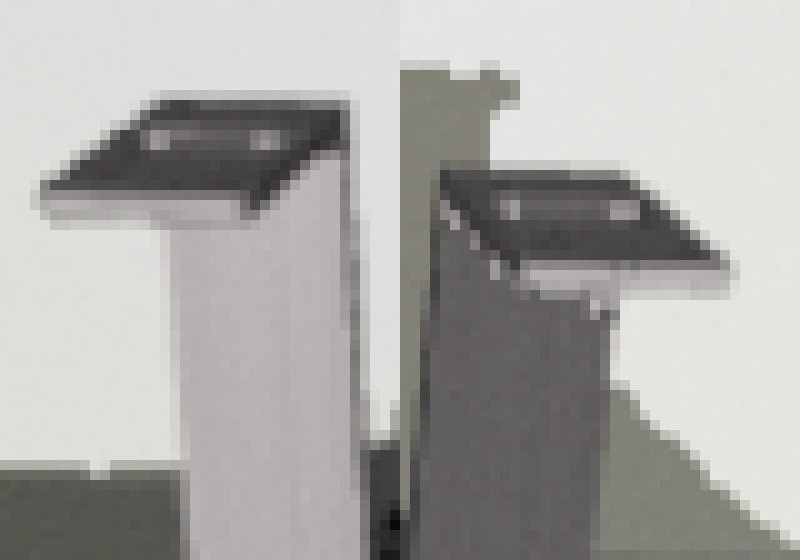

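Both views show the tongue clearly. The light strip is its top face: in w2 the +x top edge runs (155.7,173.5) to (176.5,173.5), and in w3 (317,174.7) to (339,174.7).

Run:
```python
from h import *
np.set_printoptions(precision=4,suppress=True)
E2,E3=np.load('E2.npy'),np.load('E3.npy')
L=tri(('wrist',(155.7,173.5),E2),('wrist',(317.0,174.7),E3)); Q=tri(('wrist',(176.5,173.5),E2),('wrist',(339,174.7),E3))
print(L,Q); d=L[0]-Q[0]; print(np.hypot(*d[:2]),np.degrees(np.arctan2(d[1],d[0]))-90)
B=tri(('wrist',(166,176.6),E2),('wrist',(328,178),E3)); print('back mid',B)
# case +x hatch bar / near edge directions in w2: line fit of near frame's inner edge
for n,E in (('w2',E2),('w3',E3)):
    im=cv2.imread(f'pics/{n}.png'); g=cv2.cvtColor(im,6).astype(int)
    for nm,(y0,y1),xs in (('near',(235,275),range(20,140,6)),('far',(45,75),range(180,400,8))):
        pts=[]
        for x in xs:
            col=np.diff(g[y0:y1,x]); k=np.argmax(np.abs(col)); pts.append((x,y0+k))
        p=np.polyfit(*np.array(pts).T,1); a,b=[onz('wrist',(x,np.polyval(p,x)),.26,E) for x in (xs[0],xs[-1])]
        res=np.std(np.polyval(p,[q[0] for q in pts])-[q[1] for q in pts]); d=a-b
        print(n,nm,a,b,'yaw',np.degrees(np.arctan2(d[1],d[0]))-90,'res',res)
# held thermo: back bottom edges at body top: expected vs TCP
o=r.get_obs(); M=R.from_rotvec(o['orientation']).as_matrix()
for q in [(-.011,.025,.021),(-.011,-.025,.021),(.011,.025,.021),(.011,-.025,.021)]:
    # tool coords: x fwd, y=-thermo y, z down
    print(q,proj('wrist',o['tcp_pos']+M@np.array([q[0],-q[1],-q[2]]),E3))
```

```text
(array([0.5493, 0.2318, 0.2145]), [np.float64(0.0), np.float64(0.0)]) (array([0.5474, 0.2096, 0.2164]), [np.float64(0.0), np.float64(0.0)])
0.02232056886000419 -4.923786808130416
back mid (array([0.5453, 0.221 , 0.2165]), [np.float64(0.1), np.float64(0.1)])
w2 near [0.4801 0.3758 0.26  ] [0.4855 0.2517 0.26  ] yaw 2.493510849071143 res 5.488354040619825
w2 far [0.6497 0.1749 0.26  ] [0.6289 0.0112 0.26  ] yaw -7.25298711460816 res 2.399767611315331
w3 near [0.5149 0.5351 0.26  ] [0.5033 0.4181 0.26  ] yaw -5.663541526647009 res 7.3183336572471855
w3 far [0.6727 0.3396 0.26  ] [0.6494 0.1765 0.26  ] yaw -8.112605065719578 res 2.5880593230264757
(-0.011, 0.025, 0.021) [205.5709 299.0873]
(-0.011, -0.025, 0.021) [306.8255 299.1409]
(0.011, 0.025, 0.021) [202.6013 260.8402]
(0.011, -0.025, 0.021) [310.0658 260.9091]
```

View pics/w3.png

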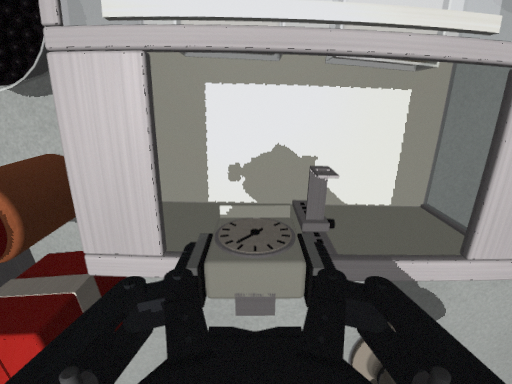

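The w3 view gives the same picture from the other side: tongue at (325,172), and the thermometer's top back edge at y≈297. I'll measure that back edge precisely, so the camera offset cancels out.

Run:
```python
from h import *
np.set_printoptions(precision=4,suppress=True)
E3=np.load('E3.npy')
im=cv2.imread('pics/w3.png'); g=cv2.cvtColor(im,6).astype(int)
for x in (215,225,285,295): print(x,'rows252-264',g[252:265,x].tolist(),'290-304',g[290:304,x].tolist())
print('row275',g[275,198:214].tolist(),g[275,296:314].tolist())
print('clip col255 rows',g[290:322,255].tolist(),'row308',g[308,230:242].tolist(),g[308,270:282].tolist())
pts=[]
for x in range(120,440,8):
    col=g[35:70,x]; k=np.argmin(np.diff(col)); pts.append((x,35+k+.5))
l=cv2.fitLine(np.float32(pts),cv2.DIST_HUBER,0,.01,.01).ravel(); print(l)
f=lambda x:(x,l[3]+(x-l[2])*l[1]/l[0])
for z in (.246,.26):
    a,b=[onz('wrist',f(x),z,E3) for x in (120,440)]; d=a-b; print(z,a,b,np.degrees(np.arctan2(d[1],d[0]))-90)
```

```text
215 rows252-264 [89, 89, 91, 86, 91, 90, 90, 90, 94, 103, 110, 120, 126] 290-304 [126, 125, 127, 126, 125, 128, 122, 113, 127, 147, 155, 156, 157, 154]
225 rows252-264 [87, 90, 92, 90, 90, 90, 88, 89, 93, 101, 111, 120, 124] 290-304 [127, 126, 127, 126, 125, 125, 122, 115, 124, 147, 155, 159, 154, 155]
285 rows252-264 [88, 90, 88, 90, 90, 90, 91, 91, 96, 103, 110, 122, 124] 290-304 [126, 127, 126, 125, 126, 126, 122, 112, 124, 152, 162, 167, 164, 161]
295 rows252-264 [90, 90, 86, 91, 90, 92, 90, 92, 97, 102, 113, 120, 125] 290-304 [126, 127, 126, 126, 125, 128, 123, 110, 138, 158, 159, 161, 161, 159]
row275 [20, 19, 18, 13, 11, 10, 59, 101, 115, 120, 126, 128, 128, 127, 128, 127] [129, 128, 126, 127, 128, 126, 120, 120, 109, 74, 6, 13, 11, 19, 16, 21, 37, 69]
clip col255 rows [127, 128, 124, 117, 111, 112, 112, 97, 96, 94, 91, 94, 94, 95, 95, 95, 97, 94, 96, 93, 94, 97, 95, 96, 94, 112, 162, 163, 158, 152, 154, 158] row308 [153, 149, 152, 150, 154, 121, 98, 97, 96, 98, 95, 96] [99, 95, 95, 96, 100, 143, 159, 161, 163, 161, 164, 163]
[  0.998    0.0637 282.9926  53.84  ]
0.246 [0.6853 0.3906 0.246 ] [0.6428 0.1316 0.246 ] -9.320678626612036
0.26 [0.6818 0.3845 0.26  ] [0.6418 0.1409 0.26  ] -9.32067862661205
```

>>> {"api": "step_arm", "payload": {
  "rows": [
    [0.0232,-0.06,0,0,0,-0.004],
    [0.0232,-0.11,0,0,0,-0.004],
    [0.0232,-0.1295,0,0,0,-0.004],
    [0.0232,-0.1295,0,0,0,-0.004],
    [0.0232,-0.1295,0,0,0,-0.004]
  ]
}}

```text
clock: 6.05
tcp_pos: [0.5598, 0.2194, 0.3534]
orientation: [3.135, -0.193, 0.001]
contact_force: [-0.2, 0.4, -1.7]
grip_width: 0.0488
gripper_force: 83.8
```

>>> {"api": "step_arm", "payload": {
  "rows": [
    [0,0,0,0,0,0],
    [0,0,0,0,0,0],
    [0,0,-0.04,0,0,0],
    [0,0,-0.08,0,0,0],
    [0,0,-0.1,0,0,0]
  ]
}}

```text
clock: 6.47
tcp_pos: [0.558, 0.222, 0.2904]
orientation: [3.135, -0.184, -0.005]
contact_force: [-0.9, 0.6, -1.8]
grip_width: 0.0492
gripper_force: 83.8
```

>>> {"api": "step_arm", "payload": {
  "rows": [
    [0,0,0,0,0,0],
    [0,0,0,0,0,0],
    [0,0,0,0,0,0]
  ]
}}

```text
clock: 6.72
tcp_pos: [0.5599, 0.2223, 0.2944]
orientation: [-3.135, 0.186, -0.002]
contact_force: [0.4, 0.9, -1.7]
grip_width: 0.0491
gripper_force: 83.7
```

Run:
```python
from h import *
o=r.get_obs(); print(o['tcp_pos'],o['orientation'],o['contact_force'],o['moment'])
M=R.from_rotvec(o['orientation']).as_matrix(); print(M.round(4))
t=np.array([.5602,.2187,.255]); print('units',(t-o['tcp_pos'])/.6)
```

```text
[0.55992334 0.22226511 0.29438874] [-3.13492287e+00  1.86395171e-01 -2.48297081e-03] [ 0.39290632  0.88276004 -1.66692552] [ 0.01391077 -0.01364283 -0.06785397]
[[ 0.993  -0.1185  0.0016]
 [-0.1185 -0.993   0.001 ]
 [ 0.0015 -0.0012 -1.    ]]
units [ 0.0004611  -0.00594185 -0.0656479 ]
```

>>> {"api": "step_arm", "payload": {
  "rows": [
    [0.0005,-0.006,0,0,0,0],
    [0.0005,-0.006,-0.035,0,0,0],
    [0.0005,-0.006,-0.07,0,0,0],
    [0.0005,-0.006,-0.07,0,0,0],
    [0.0005,-0.006,-0.07,0,0,0]
  ]
}}

```text
clock: 7.13
tcp_pos: [0.5605, 0.217, 0.2513]
orientation: [3.136, -0.189, 0.001]
contact_force: [2.3, -1.4, -1.1]
grip_width: 0.0489
gripper_force: 83.6
```

Run:
```python
from h import *
o=r.get_obs(); print(o['tcp_pos'],o['contact_force'])
a=[eyes.grab_frame(n)[:,:,::-1] for n in ('scene','side')]
print(r.get_obs()['tcp_pos'])
c=lambda im,x,y:cv2.resize(im[y:y+60,x:x+60],(400,400),interpolation=cv2.INTER_CUBIC)
cv2.imwrite('pics/m4.png',np.hstack([c(a[0],225,250),c(a[1],125,215)]))
```

```text
[0.56054348 0.21701776 0.25131901] [ 2.30465346 -1.37061076 -1.0872223 ]
[0.56031461 0.21785039 0.25235799]
```

View pics/m4.png

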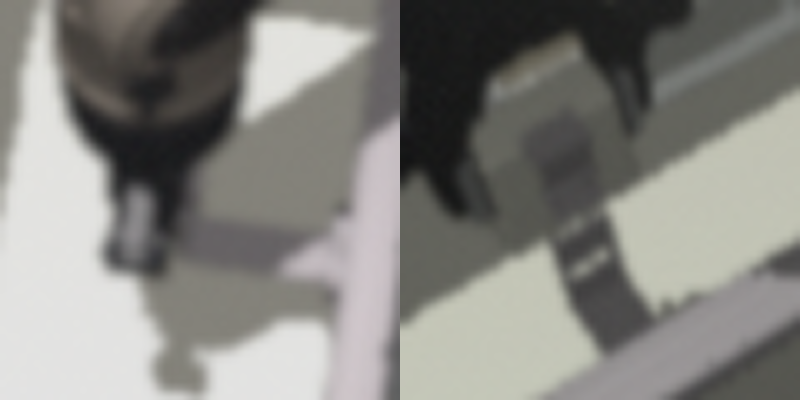

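The side view shows the clip squarely over the tongue (clip about (565,150), tongue top about (582,228) in the crop). I'll descend gently now.

>>> {"api": "step_arm", "payload": {
  "rows": [
    [0,0,-0.007,0,0,0],
    [0,0.001,-0.014,0,0,0],
    [0,0.001,-0.02,0,0,0],
    [0,0.001,-0.025,0,0,0],
    [0,0.001,-0.03,0,0,0]
  ]
}}

```text
clock: 7.65
tcp_pos: [0.5607, 0.2184, 0.2334]
orientation: [-3.135, 0.188, -0.004]
contact_force: [4.7, -0.8, 0.8]
grip_width: 0.0493
gripper_force: 83.9
```

>>> {"api": "step_arm", "payload": {
  "rows": [
    [0,0,0,0,0,0],
    [0,0,-0.003,0,0,0],
    [0,0,-0.006,0,0,0],
    [0,0,-0.006,0,0,0]
  ]
}}

```text
clock: 7.98
tcp_pos: [0.5607, 0.2184, 0.2295]
orientation: [-3.135, 0.188, -0.003]
contact_force: [6.6, -0.6, -1.6]
grip_width: 0.0492
gripper_force: 83.9
```

>>> {"api": "step_arm", "payload": {
  "rows": [
    [0.001,0,0,0,0,0],
    [0.002,0,0,0,0,0],
    [0.002,0,0,0,0,0],
    [0.002,0,0,0,0,0]
  ]
}}

```text
clock: 8.32
tcp_pos: [0.5608, 0.2184, 0.2293]
orientation: [3.136, -0.187, -0.0]
contact_force: [4.5, -0.6, -1.3]
grip_width: 0.0489
gripper_force: 83.9
```

Run:
```python
from h import *
o=r.get_obs(); print(o['tcp_pos'],o['contact_force'],o['moment'])
```

```text
[0.56080665 0.2183958  0.22927508] [ 4.5317739  -0.63280883 -1.25219101] [-0.08831109 -0.92075932 -0.10889617]
```

>>> {"api": "step_arm", "payload": {
  "rows": [
    [0.002,0,0,0,0,0],
    [0.003,0,0,0,0,0],
    [0.003,0,0,0,0,0],
    [0.003,0,0,0,0,0],
    [0.003,0,0,0,0,0]
  ]
}}

```text
clock: 8.73
tcp_pos: [0.562, 0.2185, 0.2291]
orientation: [3.136, -0.187, -0.002]
contact_force: [-0.3, 0.7, -1.1]
grip_width: 0.0491
gripper_force: 83.9
```

>>> {"api": "step_arm", "payload": {
  "rows": [
    [0,0,-0.003,0,0,0],
    [0,0,-0.006,0,0,0],
    [0,0,-0.009,0,0,0],
    [0,0,-0.009,0,0,0]
  ]
}}

```text
clock: 9.07
tcp_pos: [0.5621, 0.2188, 0.2239]
orientation: [-3.136, 0.187, 0.001]
contact_force: [-2.5, 1.5, -0.0]
grip_width: 0.0488
gripper_force: 84.3
```

>>> {"api": "step_arm", "payload": {
  "rows": [
    [0,0,-0.003,0,0,0],
    [0,0,-0.006,0,0,0],
    [0,0,-0.009,0,0,0],
    [0,0,-0.009,0,0,0]
  ]
}}

```text
clock: 9.4
tcp_pos: [0.5621, 0.2183, 0.2177]
orientation: [3.136, -0.187, -0.002]
contact_force: [-3.0, 0.7, -1.9]
grip_width: 0.0489
gripper_force: 84.1
```

>>> {"api": "step_arm", "payload": {
  "rows": [
    [0,0,-0.003,0,0,0],
    [0,0,-0.006,0,0,0],
    [0,0,-0.006,0,0,0]
  ]
}}

```text
clock: 9.65
tcp_pos: [0.5624, 0.2183, 0.2144]
orientation: [3.136, -0.187, -0.001]
contact_force: [-2.9, 0.8, -1.8]
grip_width: 0.0491
gripper_force: 84.0
```

>>> {"api": "step_arm", "payload": {
  "rows": [
    [0,0,-0.003,0,0,0],
    [0,0,-0.006,0,0,0],
    [0,0,-0.006,0,0,0]
  ]
}}

```text
clock: 9.9
tcp_pos: [0.5625, 0.2184, 0.211]
orientation: [3.136, -0.187, -0.001]
contact_force: [-3.1, 0.9, -2.0]
grip_width: 0.0489
gripper_force: 84.0
```

>>> {"api": "step_arm", "payload": {
  "rows": [
    [0,0,-0.002,0,0,0],
    [0,0,-0.004,0,0,0],
    [0,0,-0.004,0,0,0]
  ]
}}

```text
clock: 10.15
tcp_pos: [0.5626, 0.2184, 0.2088]
orientation: [3.136, -0.187, -0.0]
contact_force: [-3.7, 1.4, -0.6]
grip_width: 0.0494
gripper_force: 84.0
```

>>> {"api": "step_arm", "payload": {
  "rows": [
    [0,0,-0.002,0,0,0],
    [0,0,-0.004,0,0,0],
    [0,0,-0.004,0,0,0]
  ]
}}

```text
clock: 10.4
tcp_pos: [0.5626, 0.2184, 0.2064]
orientation: [3.136, -0.187, -0.0]
contact_force: [-2.9, 1.4, -0.8]
grip_width: 0.049
gripper_force: 84.0
```

>>> {"api": "step_arm", "payload": {
  "rows": [
    [0,0,-0.002,0,0,0],
    [0,0,-0.004,0,0,0],
    [0,0,-0.004,0,0,0]
  ]
}}

```text
clock: 10.65
tcp_pos: [0.5625, 0.2184, 0.2039]
orientation: [3.136, -0.187, -0.001]
contact_force: [-2.6, 1.0, -2.0]
grip_width: 0.0491
gripper_force: 84.0
```

Run:
```python
from h import *
a=[eyes.grab_frame(n)[:,:,::-1] for n in ('scene','side','wrist')]
for n,i in zip('abc',a): cv2.imwrite(f'pics/v{n}.png',i)
c=lambda im,x,y,w=50:cv2.resize(im[y:y+w,x:x+w],(400,400),interpolation=cv2.INTER_CUBIC)
cv2.imwrite('pics/m5.png',np.hstack([c(a[1],130,225),c(a[2],200,215,120)]))
o=r.get_obs();print(o['moment'])
```

```text
[0.20815135 0.58843484 0.00351714]
```

View pics/m5.png

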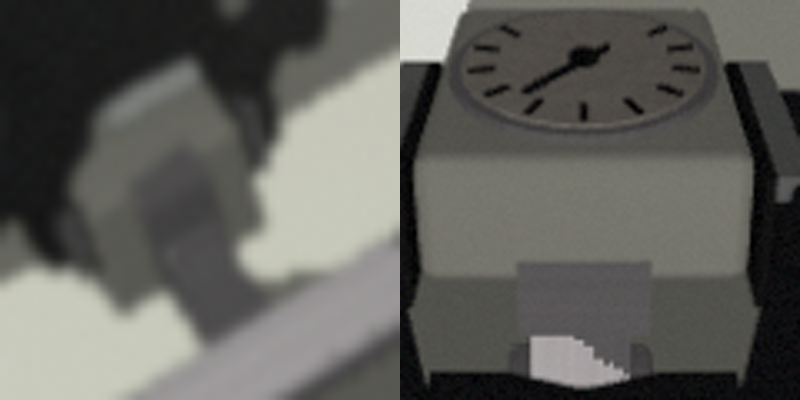

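Run:
```python
from h import *
np.set_printoptions(precision=1,suppress=True)
o=r.get_obs(); M=R.from_rotvec(o['orientation']).as_matrix(); T=np.array(o['tcp_pos']); i,E=ext('wrist',o); print(T,o['contact_force'])
th=lambda x,y,z:T+M@np.array([x,-y,.0072-z])   # thermo coords -> world
ca=np.radians(-7); Rz=R.from_euler('z',-7,degrees=True).as_matrix()
tg=lambda x,y,z:np.array([.5468,.2208,.2158])+Rz@np.array([x,y,z])
for nm,p in dict(bridgeL=th(-.018,.01,.025),bridgeR=th(-.018,-.01,.025),mouthL=th(-.018,.01,-.011),mouthR=th(-.018,-.01,-.011),botL=th(-.011,.025,-.03),
  tTopL=tg(-.0015,.011,0),tTopR=tg(-.0015,-.011,0),tSlot=tg(-.0015,0,-.023),tBotL=tg(-.0015,.011,-.042),tBotR=tg(-.0015,-.011,-.042)).items():
    w=proj('wrist',p,E); s=proj('side',p); print(nm,'wrist m5',(w-[200,215])*400/120+[400,0],'side m5',(s-[130,225])*8)
im=cv2.imread('pics/vb.png'); print(cv2.cvtColor(im,6)[245:266,144:166])
```

```text
[0.6 0.2 0.2] [-2.4  0.7 -3.7]
bridgeL wrist m5 [521.7 302.9] side m5 [140.5 212. ]
bridgeR wrist m5 [651.4 303. ] side m5 [203.8 173.8]
mouthL wrist m5 [533.6 168.8] side m5 [162.8 279.1]
mouthR wrist m5 [637.9 168.8] side m5 [224.1 241.4]
botL wrist m5 [465.9  87.5] side m5 [115.9 324.6]
tTopL wrist m5 [514.2 273.5] side m5 [138.2 224.7]
tTopR wrist m5 [651.7 273.9] side m5 [207.6 183. ]
tSlot wrist m5 [582.8 188.2] side m5 [186.7 246.8]
tBotL wrist m5 [528.8 132.4] side m5 [163.9 301.9]
tBotR wrist m5 [636.7 132.7] side m5 [230.8 260.7]
[[100 101 101 100  95  90  82  78  77  78  79  83  86  87  87  86  78  67
   88 132 183 196]
 [101 101  98  95  88  82  78  77  77  77  77  78  83  86  87  87  84  92
  133 161 189 197]
 [101  99  92  86  80  78  77  78  76  76  74  73  78  85  88  87  88 117
  168 188 196 198]
 [103  99  88  80  77  76  77  75  73  72  69  68  73  83  86  87  88 116
  167 193 197 198]
 [102  97  87  80  76  76  74  73  69  68  66  66  69  80  86  87  88 105
  149 188 198 198]
 [ 98  93  86  81  75  73  71  69  67  65  65  64  67  77  85  87  87  97
  136 183 198 1
[... 699 characters left out ...]
8  79  78  78  79  97 139 174
  190 194 194 189]
 [ 89  88  87  87  86  82  73  71  76  78  78  79  78  77  77  82 102 136
  162 169 171 161]
 [ 90  88  87  88  89  90  84  76  74  78  77  77  77  77  76  77  80  95
  113 121 123 120]
 [ 96  88  88  94 104 119 123 100  79  75  76  77  77  77  77  77  76  78
   85  96 102 106]
 [110  94  99 121 144 163 169 140  97  77  75  76  77  77  77  77  76  77
   80  92 107 119]
 [140 119 130 161 183 192 193 171 120  86  78  76  77  77  77  76  78  81
   90 106 125 139]
 [173 161 166 187 197 198 198 187 152 113  84  76  77  76  77  80  85  95
  116 131 145 148]
 [194 192 193 198 200 200 199 196 182 149 100  78  77  78  83  93 108 123
  138 146 150 151]]
```

The side view shows the tongue and its slot hidden behind the leaf, with only the tongue's foot and the arm showing below the mouth. The tongue is therefore inside the clip. I'll continue down.

>>> {"api": "step_arm", "payload": {
  "rows": [
    [0,0,-0.002,0,0,0],
    [0,0,-0.004,0,0,0],
    [0,0,-0.004,0,0,0]
  ]
}}

```text
clock: 11.05
tcp_pos: [0.5628, 0.2182, 0.2016]
orientation: [3.136, -0.188, 0.0]
contact_force: [-2.5, 0.0, -2.6]
grip_width: 0.0487
gripper_force: 83.9
```

>>> {"api": "step_arm", "payload": {
  "rows": [
    [0,0,-0.002,0,0,0],
    [0,0,-0.004,0,0,0],
    [0,0,-0.004,0,0,0]
  ]
}}

```text
clock: 11.3
tcp_pos: [0.5631, 0.2184, 0.2]
orientation: [-3.136, 0.188, -0.002]
contact_force: [-2.8, -0.0, 1.6]
grip_width: 0.049
gripper_force: 84.5
```

>>> {"api": "step_arm", "payload": {
  "rows": [
    [0,0,-0.002,0,0,0],
    [0,0,-0.003,0,0,0],
    [0,0,-0.003,0,0,0]
  ]
}}

```text
clock: 11.55
tcp_pos: [0.5633, 0.2185, 0.1996]
orientation: [-3.136, 0.188, -0.003]
contact_force: [-6.1, -2.8, 13.9]
grip_width: 0.049
gripper_force: 85.7
```

>>> {"api": "step_arm", "payload": {
  "rows": [
    [0,0,-0.002,0,0,0],
    [0,0,-0.003,0,0,0],
    [0,0,-0.003,0,0,0]
  ]
}}

```text
clock: 11.8
tcp_pos: [0.5634, 0.2186, 0.1994]
orientation: [-3.136, 0.188, -0.004]
contact_force: [-9.9, -4.2, 23.3]
grip_width: 0.049
gripper_force: 87.0
```

>>> {"api": "step_arm", "payload": {
  "rows": [
    [0,0,0.002,0,0,0],
    [0,0,0.002,0,0,0],
    [0,0,0.002,0,0,0]
  ]
}}

```text
clock: 12.05
tcp_pos: [0.5633, 0.2185, 0.1996]
orientation: [-3.136, 0.188, -0.004]
contact_force: [-6.9, -2.8, 16.1]
grip_width: 0.0488
gripper_force: 85.5
```

Run:
```python
from h import *
o=r.get_obs(); print(o['tcp_pos'],o['contact_force'],o['moment'])
np.set_printoptions(precision=1,suppress=True)
i,E=ext('wrist',o); np.save('E6.npy',E); T=o['tcp_pos'];M=R.from_rotvec(o['orientation']).as_matrix()
a=[eyes.grab_frame(n)[:,:,::-1] for n in ('side','wrist')]
cv2.imwrite('pics/s6.png',a[0]);cv2.imwrite('pics/w6.png',a[1])
for q in [(-.011,.025,.021),(-.011,-.025,.021)]: print(proj('wrist',T+M@np.array([q[0],-q[1],-q[2]]),E))
g=cv2.cvtColor(a[1].copy(),6); print('col215,290 rows',g[290:304,215],g[290:304,290]); print('clip col255',g[288:330,255]); print('row 320',g[320,225:290])
s=cv2.resize(a[0][222:272,125:175],(600,600),interpolation=cv2.INTER_CUBIC); cv2.imwrite('pics/m6.png',cv2.convertScaleAbs(s,alpha=1.8))
Rz=R.from_euler('z',-7,degrees=True).as_matrix()
tg=lambda x,y,z:np.array([.5468,.2208,.2158])+Rz@np.array([x,y,z])
for z in (0,-.02,-.036,-.042): print(z,[(proj('side',tg(-.0015,y,z))-[125,222])*12 for y in(.011,-.011)])
```

```text
[0.56332798 0.21854862 0.19957434] [-6.9059887  -2.80915299 16.14747732] [-0.56393665  1.68380474  0.04924463]
[205.4 299. ]
[306.6 299. ]
col215,290 rows [114 115 114 114 114 114 113 106  92  82  79  79  81  79] [115 115 114 114 114 115 112 102  90  81  82  79  79  79]
clip col255 [115 114 115 115 114 100  85  86  88  87  86  84  84  85  88  88  88  86
  85  86  86  86  86  86  87  86  85  87  87  87  87  88  89  87  90 124
 166 165 164 161 162 162]
row 320 [ 78  78  80  81  81  80  81  80  79  82  81  80  79  75 141 165 165 164
 164 161 162 163 165 164 123 105 106  90  86  86  89  85  84  85  84  85
  84  83  82  88  85  82  83  84  85  84  79  82  79  76  80  79  82  80
  82  82  80  81  79  80  81  80  82  79  80]
0 [array([267.3, 373.1]), array([371.4, 310.4])]
-0.02 [array([286. , 429.1]), array([388.3, 366.9])]
-0.036 [array([300.5, 472.7]), array([401.4, 410.9])]
-0.042 [array([305.9, 488.8]), array([406.3, 427.1])]
```

View pics/m6.png

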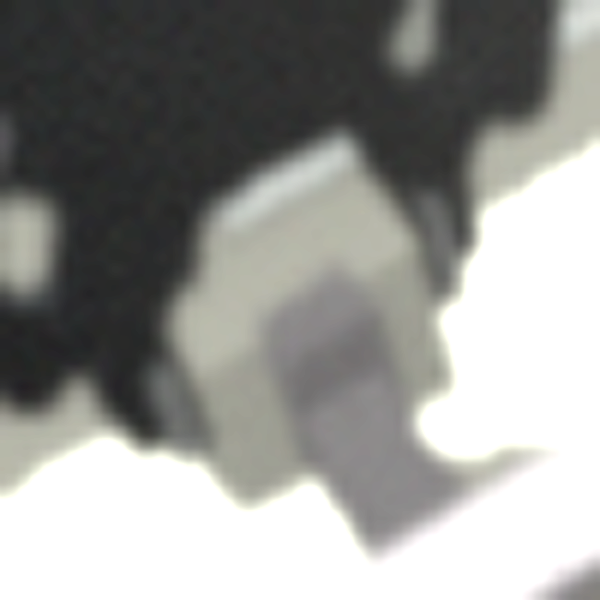

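The side crop shows the thermometer seated over the hook, with body and clip upright. It is being held about 2 mm off the tongue, so I'll ease the load and bring the back onto the tongue.

>>> {"api": "step_arm", "payload": {
  "rows": [
    [0,0,0.002,0,0,0],
    [-0.0015,0,0.002,0,0,0],
    [-0.003,0,0.002,0,0,0],
    [-0.003,0,0.002,0,0,0],
    [-0.003,0,0.002,0,0,0]
  ]
}}

```text
clock: 12.57
tcp_pos: [0.5628, 0.2185, 0.1999]
orientation: [-3.135, 0.189, -0.007]
contact_force: [-0.8, -1.4, 6.3]
grip_width: 0.0491
gripper_force: 84.5
```

>>> {"api": "step_arm", "payload": {
  "rows": [
    [-0.001,0,0,0,0,0],
    [-0.002,0,0,0,0,0],
    [-0.002,0,0,0,0,0],
    [-0.002,0,0,0,0,0]
  ]
}}

```text
clock: 12.9
tcp_pos: [0.5619, 0.2186, 0.1998]
orientation: [-3.134, 0.189, -0.008]
contact_force: [1.0, -0.6, 6.5]
grip_width: 0.0487
gripper_force: 84.6
```

>>> {"api": "step_arm", "payload": {
  "rows": [
    [0,0,-0.001,0,0,0],
    [0,0,-0.002,0,0,0],
    [0,0,-0.002,0,0,0]
  ]
}}

```text
clock: 13.15
tcp_pos: [0.5621, 0.2186, 0.1997]
orientation: [-3.134, 0.189, -0.008]
contact_force: [-0.3, -1.7, 11.3]
grip_width: 0.0494
gripper_force: 85.6
```

>>> {"api": "step_arm", "payload": {
  "rows": [
    [0,0,0.002,0,0,0],
    [0,0,0.003,0,0,0],
    [0,0,0.003,0,0,0]
  ]
}}

```text
clock: 13.4
tcp_pos: [0.5611, 0.2186, 0.1999]
orientation: [-3.135, 0.188, -0.005]
contact_force: [2.0, -1.4, 6.3]
grip_width: 0.0488
gripper_force: 84.3
```

>>> {"api": "step_arm", "payload": {
  "rows": [
    [0,0,0.001,0,0,0],
    [0,0,0.002,0,0,0],
    [0,0,0.002,0,0,0]
  ]
}}

```text
clock: 13.65
tcp_pos: [0.5608, 0.2185, 0.2001]
orientation: [-3.135, 0.188, -0.003]
contact_force: [4.0, 0.7, 0.9]
grip_width: 0.0487
gripper_force: 83.8
```

>>> {"api": "step_arm", "payload": {
  "rows": [
    [0.0015,0,0.001,0,0,0],
    [0.0015,0,0.002,0,0,0],
    [0.0015,0,0.002,0,0,0]
  ]
}}

```text
clock: 13.9
tcp_pos: [0.5608, 0.2181, 0.2007]
orientation: [3.136, -0.188, -0.0]
contact_force: [4.3, 0.9, -2.8]
grip_width: 0.0491
gripper_force: 83.7
```

>>> {"api": "step_arm", "payload": {
  "rows": [
    [0,0,0.001,0,0,0],
    [0,0,0.002,0,0,0],
    [0,0,0.002,0,0,0]
  ]
}}

```text
clock: 14.15
tcp_pos: [0.5607, 0.2178, 0.202]
orientation: [3.135, -0.188, -0.0]
contact_force: [5.4, -0.3, -5.5]
grip_width: 0.049
gripper_force: 83.7
```

>>> {"api": "step_arm", "payload": {
  "rows": [
    [0.001,0,0.001,0,0,0],
    [0.002,0,0.002,0,0,0],
    [0.002,0,0.002,0,0,0]
  ]
}}

```text
clock: 14.4
tcp_pos: [0.5608, 0.2178, 0.2023]
orientation: [3.134, -0.187, -0.004]
contact_force: [3.4, -0.1, -11.9]
grip_width: 0.0491
gripper_force: 84.4
```

The tug is firmly held at -12 N, so the dimple is in the slot. I'll re-seat the bridge with a light press.

>>> {"api": "step_arm", "payload": {
  "rows": [
    [0,0,-0.003,0,0,0],
    [0,0,-0.006,0,0,0],
    [0,0,-0.009,0,0,0],
    [0,0,-0.0095,0,0,0],
    [0,0,-0.0095,0,0,0]
  ]
}}

```text
clock: 14.82
tcp_pos: [0.5613, 0.2189, 0.1997]
orientation: [3.136, -0.187, -0.0]
contact_force: [-4.2, -1.9, 8.1]
grip_width: 0.0488
gripper_force: 87.0
```

>>> {"api": "step_arm", "payload": {
  "rows": [
    [-0.001,0,0.001,0,0,0],
    [-0.001,0,0.002,0,0,0],
    [-0.001,0,0.002,0,0,0]
  ]
}}

```text
clock: 15.07
tcp_pos: [0.5611, 0.2189, 0.1999]
orientation: [-3.135, 0.187, -0.001]
contact_force: [-2.2, -0.5, 4.8]
grip_width: 0.0486
gripper_force: 85.8
```

>>> {"api": "step_arm", "payload": {
  "rows": [
    [0,0,0,0,0,0],
    [0,0,0,0,0,0],
    [0,0,0,0,0,0],
    [0,0,0,0,0,0],
    [0,0,0,0,0,0]
  ],
  "jaw": 0
}}

```text
clock: 15.48
tcp_pos: [0.5612, 0.2184, 0.199]
orientation: [3.136, -0.187, -0.0]
contact_force: [-0.1, 0.2, -1.0]
grip_width: 0.0852
gripper_force: 0.0
```

>>> {"api": "step_arm", "payload": {
  "rows": [
    [0,0,0.02,0,0,0],
    [0,0,0.06,0,0,0],
    [0,0,0.12,0,0,0],
    [0,0,0.18,0,0,0],
    [0,0,0.24,0,0,0]
  ]
}}

```text
clock: 15.9
tcp_pos: [0.5608, 0.2184, 0.3457]
orientation: [-3.136, 0.187, -0.0]
contact_force: [1.1, 1.7, -0.3]
grip_width: 0.0852
gripper_force: 0.0
```

>>> {"api": "step_arm", "payload": {
  "rows": [
    [0,0,0.03,0,0,0],
    [0,0,0.05,0,0,0],
    [0,0,0.05,0,0,0],
    [0,0,0.05,0,0,0],
    [0,0,0.05,0,0,0]
  ]
}}

```text
clock: 16.32
tcp_pos: [0.5605, 0.2179, 0.3713]
orientation: [3.135, -0.187, -0.004]
contact_force: [-1.0, -0.6, 0.1]
grip_width: 0.0857
gripper_force: 0.0
```

Run:
```python
from h import *
np.set_printoptions(precision=1,suppress=True)
o=r.get_obs(); print(np.round(o['tcp_pos'],4)); i,E=ext('wrist',o)
f=eyes.grab_frame('wrist')[:,:,::-1]; cv2.imwrite('pics/w9.png',f); g=cv2.cvtColor(f.copy(),6)
C=np.array([.5468,.2208,.2158]); Rz=R.from_euler('z',-7,degrees=True).as_matrix()
P=lambda *q:proj('wrist',C+Rz@np.array(q),E)
for x in (.0015,.0235):
  for y in (.025,-.025): print('top pred',x,y,P(x,y,.004))
print('tongue pred',P(-.0015,.011,0),P(-.0015,-.011,0),'bottom front',P(.0235,.025,-.055),P(.0235,-.025,-.055))
u,v=P(.0125,0,.004).astype(int); print(u,v)
for c in (u-18,u,u+18): print('col',c,g[v-40:v+30,c])
print('row',v,g[v,u-45:u+45])
```

```text
[0.6 0.2 0.4]
top pred 0.0015 0.025 [231.3 190.9]
top pred 0.0015 -0.025 [276.7 191.1]
top pred 0.0235 0.025 [230.8 171.5]
top pred 0.0235 -0.025 [277.3 171.7]
tongue pred [244.2 192.4] [263.8 192.4] bottom front [234.6 160.1] [273.5 160.2]
254 181
col 236 [228 229 229 228 228 228 228 229 228 229 230 228 221 194 207 229 229 229
 229 228 185  90  81  79  76  90 106 104  96 101 157 213 226 227 228 228
 198 141 128 126 126 129 128 127 126 126 127 121 125 191 227 227 227 228
 228 227 227 227 227 227 226 227 227 228 228 228 228 227 228 224]
col 254 [228 229 228 228 228 228 198 127 128 128 128 128 129 131 191 228 229 229
 228 188  94  63  27  49  76  79  57  77  96  92 103 120 127 128 128 129
 129 130 129 126 128 127 128 127 127 120 107 101  97  92  92  96  96  96
  94  97  95  95  96  96  97  95  98  93  95  97  96  95  96  96]
col 272 [228 228 228 228 229 228 228 225 191 127 127 129 129 122 156 164 127 129
 129 129 121 104  85  74  67  66  71  84  90  88  97 118 128 129 130 131
 128 129 130 129 130 127 128 125 129 128 126 127 116 103 115 127 129 130
 128 127 127 128 128 129 126 127 127 128 128 127 129 129 128 128]
row 181 [229 228 227 228 227 228 228 228 228 228 227 228 227 227 229 228 228 227
 227 227 228 227 153 119 126 127 127 126 126 126 128 128 128 127 126 127
 127 127 128 129 129 127 126 128 128 128 129 127 127 127 127 126 126 128
 129 128 127 127 129 129 130 125 127 130 129 126 117 101 124 126 128 129
 128 128 128 128 126 128 128 128 129 127 126 127 127 126 126 127 127 127]
```

The thermometer's top face lies within about 1 px of the predicted hung pose (columns 231 to 276, back edge at row 190). It hangs upright, and the gripper is clear.

```bash
python3 -c "
from bench import r
print(r.hand_in())"
```

```text
the job is handed in; nothing more can be done
None
```

I hung the thermometer on the hook, dial to the customers and upright, and handed the job in at about 16 s; a 12 N tug did not pull it off, the hardest downward press was about 25 N (the stated limit), and I felt no contact with the hatch or glass but did not check the other items afterwards.

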